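Close up the fossil carrying case

ROBOT

A 6-joint arm with a two-finger parallel gripper is mounted at the origin on the work surface. World frame = base frame: x ahead of the robot, y to its left, z up, the work surface at z = 0. Lengths are in mm, angles in rad, forces in N, time in s.
With the tool pointing down it reaches from about 425 to 950 mm from the base axis. Payload 14.7 kg.
Tool frame: the origin (TCP) lies midway between the tips of the shut fingers; the grasp point (between the pads) lies 19 mm behind it (hold_point_z is the distance from the TCP to the grasp point, in mm); z points along the fingers, y is the line along which they close (so a half turn about z gives the same grasp; the last joint's range is limited). The gripper opens to 85 mm and grips with 20 to 120 N. Pads are 22 mm wide; open, the fingers measure 114 mm over their backs; the gripper's body (76 mm by 85 mm) begins 54 mm behind the grasp point. The pads swing forward as they close: fully open they stand 13 mm farther back than shut.
Start: joints at [1.123, 0.48, 1.596, -0, 1.065, -0.047], TCP at [253.577, 598.491, 231.297] pointing down, gripper open.
Joint ranges: [-2.75, 2.75], [-0.82, 2.05], [0.23, 2.67], [-1.56, 4.7], [0.09, 2.69], [-2.92, 2.92]. Speed limits (rad/s): [1.89, 1.89, 2.39, 3.01, 3.01, 3.01].

INTERFACE

Orientations are given as a 3x3 rotation matrix whose columns are the frame's x, y, z axes.
In Python, from bench import get_obs, grab_frame, job_done, hold_point_z gives the robot as it stands.
- The arm moves only by the tool carry_out, never from a script. Its argument "increments" is a list of rows, each a list of 3 entries, a list of its own where there are three numbers: the opening, from -1 (shut) to 1 (fully open), so that 0 is half open, then the shift along the tool's x, y, z in mm, then the turn, a rotation vector about the tool's x, y, z in degrees. In form: [[claw, [dx, dy, dz], [wx, wy, wz]], ...]. A call has 1 to 10 rows; each row is the pose to reach, as a shift and turn from the pose commanded when the call began, along the tool's axes at that moment; what a row does not reach only later rows make up. A row lasts 1/12 s, in which the tool goes at most 41.7 mm and 7.16 degrees, less where a joint would pass 70% of its speed; a pose out of reach is approached as far as the arm can. A call with a gripper value outside its range is refused whole. The fingers move at their own pace and stop on an object; the grip force is fixed at half the most. Time passes only in rows, so rows that repeat a pose let the fingers close. It gives the time, the measured TCP pose, the force, the opening and the grip force at its end, in the units of the state.
- get_obs(): the state, without advancing time (a new reading comes with each control period).
- grab_frame(name): name is "scene" or "top"; returns a dict with "image" (400x640x3 uint8, blue, green, red), "mtx" (3x3 intrinsics, pixels), "world_from_camera" (4x4, takes a point from camera to world coordinates). Camera axes: x right, y up, looking along -z (the intrinsics and any distortion apply to the point x, -y, -z); pixel columns grow to the right and rows downward; lengths in mm; the calibration is good to about 2 mm. A picture is of the moment at which its call begins. There is no depth.
- job_done(): hands the job in; it is judged then, once.
The state is a dict: "t": time; "joint_pos": joint angles; "qvel": joint speeds; "joint_efforts": joint torques, N m; "tool_pos": TCP position; "ee_rot": TCP orientation; "contact_force": force on the tool from outside, world axes, zero at the start; "wrist_torque": the same for the moment, N m; "finger_gap": finger opening in mm; "grasp_force": force on a finger pad.
Only numpy, scipy, OpenCV 4.12 (cv2) and the standard library are available. Lean on these libraries where they do the work, as an engineer would, in place of code of your own. Each camera call takes 0.05 s, during which the arm holds its last target. There are 200 camera calls.

TASK

The fossils are in their foam nest, so close up the carrying case: with the fingertips, gently fold the upright padded flap down over the fossils until it lies flat, and only then swing the lid over and push it fully shut. Only push on the outer faces and edges: do not pinch the flap or the lid, keep your fingers off their foam linings, slam neither, and leave the fossils in their pockets and the things on the bench where they are.

Things in the scene. Friction and masses are not known exactly. Their poses are not given: they have to be found in the camera images.
- case: specimen carrying case, olive with aluminium edges, standing fast on the bench: 300 mm along its x, 220 mm along its y, rim 100 mm high, walls 10 mm; 129 mm high when shut. Origin: centre of its underside; z up. The flap is hinged along the -y long side (with the latches), the lid along the +y long side. Inside is a foam nest, top 60 mm high, with three pockets 20 mm deep
- flap (a joint): angle of the hold-down flap (rad): 0 lying flat over the nest, 1.57 upright, up to 1.9 leaning outward over the -y rim. A plywood board 272 mm along x, 188 mm from hinge to free edge, 6 mm thick, padded underneath (17 mm in all). A friction hinge (about 0.36 N m) holds it at any angle: it does not fall by itself. While it stands, it stops the lid
- lid (a joint): angle of the lid (rad): 0 shut on the rim, 1.57 upright, up to 1.95 leaning outward over the +y rim. A shell 300 mm along x, 222 mm from hinge to free edge and 28 mm thick, lined with foam; its outer face looks to +y when upright and up when shut. A friction hinge (about 0.85 N m) holds it at any angle: it does not fall by itself
- flap_hinge (a point): middle of the flap's hinge line, in the plane of the flap's outer face; 98 mm from the case's centre line towards -y and 98 mm high. The hinge line runs along the case's x
- flap_edge (a point): middle of the flap's free edge, on its outer face, 188 mm from the hinge line; it moves with the flap. The outer face is bare plywood with a yellow finger patch by this edge; it looks to -y when upright and up when flat, when it lies 2 mm below the rim, clear of the fossils
- lid_hinge (a point): middle of the lid's hinge line, in the plane of the lid's open underside; 112 mm from the case's centre line towards +y and 101 mm high. The hinge line runs along the case's x
- lid_edge (a point): middle of the lid's free edge, on its outer face: 222 mm from the hinge line along the lid and 28 mm from the plane of its underside towards its outside; it moves with the lid
- ammonite: loose fossil ammonite, a coiled shell 62 mm across and 21 mm high, lying in a pocket of the nest. Origin: centre of its underside
- vertebra: loose fossil vertebra, a brown spool 45 mm across and 28 mm high, in the middle pocket. Origin: centre of its underside
- claw: loose fossil claw, dark and curved, 100 mm long and 23 mm high, in a pocket of the nest. Origin: on its underside near mid-length
- glue: white glue bottle with a long pointed nozzle, 42 mm across and 158 mm high, standing close by the case's +x end. Origin: centre of its underside
- resin: amber jar with a black cap, 60 mm across and 85 mm high, standing on the flap side of the case. Origin: centre of its underside
- brush: brush 190 mm long lying on the flap side of the case
- hammer: hammer 270 mm long lying on the lid side of the case
- dish: white dish 90 mm across and 22 mm high, close by the case's +x end. Origin: centre of its underside

How it is judged:
By the outcome, as a careful person would: the job done as asked, in the order asked, and still so for the second after the job is handed in, with the robot touching nothing.
It also fails if it takes over 64 s, if anything falls off the work surface, if the arm or the gripper's body presses on something with over 40 N, if the wrist force passes 120 N, or if a joint passes its speed limit or range.

## Working session

There is one attempt and no reset: what is moved stays moved. The work goes in short steps, Python scripts to look and compute and a tool call to move; the robot and the scene stay as the last step left them, time stands still between calls to the robot, and variables do not carry over. Pictures are saved under pics/ and viewed, at most 10 in all, crops included, and the job is handed in when it is done.

Besides the shell and the picture viewer there is one more tool, called after "Emit:" as name([rows], argument=value, ...), one row to a line, values as JSON. carry_out: Moves the arm, as the interface text tells. Its arguments: {"type":"object","properties":{"increments":{"type":"array","items":{"type":"array"}}},"required":["increments"]}

```bash
ls; mkdir -p pics
python3 - <<'E'
from bench import *
import cv2,numpy as np
for n in("scene","top"):
    f=grab_frame(n); cv2.imwrite(f"pics/{n}0.png",f["image"]); np.savez(f"pics/{n}.npz",**f)
    print(n,f["mtx"].tolist(),f["world_from_camera"].round(3).tolist(),f.keys())
o=get_obs();print(o["t"],o["tool_pos"],o["ee_rot"],o["finger_gap"])
E
```

```text
pics
scene [[434.10894479687414, 0.0, 320.3022564065158], [0.0, 434.10894479687414, 194.35993812052916], [0.0, 0.0, 1.0]] [[0.097, 0.842, -0.531, -66.663], [-0.995, 0.089, -0.041, 12.667], [0.013, 0.532, 0.846, 1102.085], [0.0, 0.0, 0.0, 1.0]] dict_keys(['image', 'mtx', 'world_from_camera'])
top [[368.9802805611593, 0.0, 321.9733203669231], [0.0, 368.9802805611593, 200.53997745425266], [0.0, 0.0, 1.0]] [[0.103, 0.967, -0.233, 377.777], [-0.995, 0.101, -0.02, 52.735], [0.004, 0.234, 0.972, 1007.768], [0.0, 0.0, 0.0, 1.0]] dict_keys(['image', 'mtx', 'world_from_camera'])
0.1 [253.40096676 598.17758722 230.7322465 ] [[-9.20763641e-01  3.90120586e-01 -4.95021418e-04]
 [ 3.90120893e-01  9.20763126e-01 -9.77568243e-04]
 [ 7.44279728e-05 -1.09322749e-03 -9.99999400e-01]] 85.76153548272477
```

View pics/scene0.png

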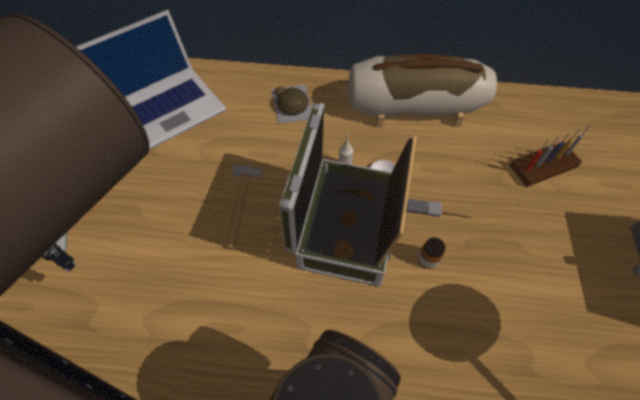

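View pics/top0.png

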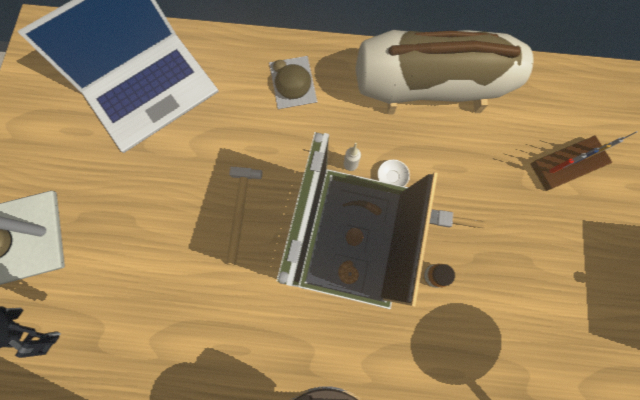

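The scene camera shows the case at about x 290–415, y 105–285, with the lid on the left, the flap on the right, the resin at (432,252) and the glue at (346,150). The top view shows it at x 280–436, y 133–307. I'll enlarge the top view to find the corners.

Run:
```python
import cv2
a=cv2.imread("pics/top0.png")[125:315,265:475]; cv2.imwrite("pics/c.png",cv2.convertScaleAbs(cv2.resize(a,(660,597),interpolation=cv2.INTER_CUBIC),alpha=1.6,beta=15))
```

```text
(no output)
```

View pics/c.png

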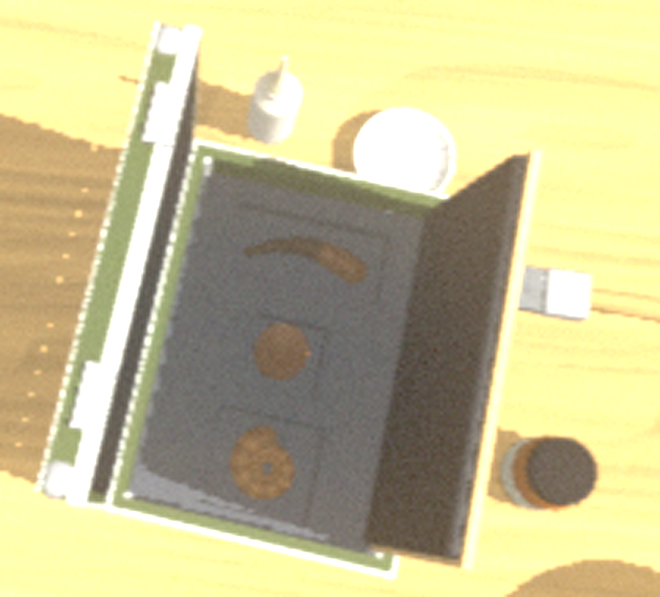

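The crop (3.14× scale, origin 265,125) shows the near right rim corner at (394,577), the near left at (107,503) and the far left at (200,143). The flap's free edge runs from (540,150) to (470,565), and the lid's free edge from (157–200,27) to (40–85,495).

```bash
cat > h.py <<'E'
import numpy as np
def ray(cam,p):
    f=np.load(f"pics/{cam}.npz"); d=np.linalg.inv(f["mtx"])@[p[0],p[1],1]
    T=f["world_from_camera"]; return T[:3,3],T[:3,:3]@(d*[1,-1,-1])
def hit(cam,p,n,c):
    o,d=ray(cam,p); n=np.array(n,float); return o+d*(c-n@o)/(n@d)
E
python3 - <<'E'
from h import *
c=lambda u,v:(265+u/3.143-.3,125+v/3.143-.3)
Z=[0,0,1]
nr,nl,fl=[hit("top",c(*p),Z,100)for p in[(396,578),(105,505),(198,142)]]
print("rim",nr.round(),nl.round(),fl.round(),np.linalg.norm(nr-nl),np.linalg.norm(fl-nl))
ex=(fl-nl)[:2]/np.linalg.norm((fl-nl)[:2]); ey=(nl-nr)[:2]/np.linalg.norm((nl-nr)[:2]); print(np.arctan2(ex[1],ex[0]),np.arctan2(-ey[0],ey[1]))
th=(2*np.arctan2(ex[1],ex[0])/2+np.arctan2(-ey[0],ey[1]))/2
ex=np.array([np.cos(th),np.sin(th)]);ey=np.array([-ex[1],ex[0]])
C=np.mean([nr[:2]+150*ex+110*ey,nl[:2]+150*ex-110*ey,fl[:2]-150*ex-110*ey],0);print("C",C,"th",th)
def incase(cam,p,X):
    n=[*ex,0];q=hit(cam,p,n,ex@C+X);return [ey@(q[:2]-C),q[2]]
for nm,p,X in[("flap far",(540,150),136),("flap near",(470,567),-136),("lid in far",(200,28),150),("lid in near",(85,502),-150),("lid out far",(157,24),150),("lid out near",(38,492),-150)]:
    print(nm,np.round(incase("top",c(*p),X)))
E
```

```text
rim [ 351. -117.  100.] [381. 107. 100.] [678.  65. 100.] 226.2052948915579 299.45494818248216
-0.1394715787294655 -0.13564160863482158
C [514.58685476 -24.84761735] th -0.13755659368214354
flap far [-117.  289.]
flap near [-70. 489.]
lid in far [115. 325.]
lid in near [109. 348.]
lid out far [143. 316.]
lid out near [120. 483.]
```

```bash
cat >> h.py <<'E'
from scipy.spatial.transform import Rotation as R
C=np.array([514.6,-24.8,0]); th=-0.1376
ex=np.array([np.cos(th),np.sin(th),0]);ey=np.array([-ex[1],ex[0],0]);ez=np.array([0,0,1.])
B=np.c_[ex,ey,ez]
def pose(X,Y,Z,tilt):
    "tilt>0 deg: fingers point down and to case +y"
    t=np.radians(tilt); z=-ez*np.cos(t)+ey*np.sin(t); y=ex
    return C+B@[X,Y,Z],np.c_[np.cross(y,z),y,z]
def rel(p,M,o):
    P,Q=o["tool_pos"],o["ee_rot"]
    return (Q.T@(p-P)).round(1).tolist(),R.from_matrix(Q.T@M).as_rotvec(degrees=True).round(1).tolist()
def state(o):
    M=B.T@o["ee_rot"]
    print("t",round(o["t"],2),"case",(B.T@(o["tool_pos"]-C)).round(1),"tilt",np.degrees(np.arctan2(M[1,2],-M[2,2])).round(1),"yaxis",M[:,1].round(3),"F case",(B.T@o["contact_force"]).round(1),"gap",round(o["finger_gap"],1),"q",np.round(o["joint_pos"],2))
E
python3 - <<'E'
from h import *
from bench import *
c=lambda u,v:(265+u/3.143-.3,125+v/3.143-.3)
for p,z in[((540,150),286),((470,567),286),((200,28),322),((85,502),322),((157,24),322),((38,492),322)]:print(p,(B.T@(hit("top",c(*p),[0,0,1],z)-C)).round())
for p,z in[((275,136),0),((550,475),85),((405,155),22)]:print(p,(B.T@(hit("top",c(*p),[0,0,1],z)-C)).round())
o=get_obs();state(o)
for w in[(0,300,440,0),(0,-190,400,25),(0,-150,270,25)]:print(w,rel(*pose(*w),o))
E
```

```text
(540, 150) [ 137. -117.  286.]
(470, 567) [-132. -121.  286.]
(200, 28) [151. 115. 322.]
(85, 502) [-150.  111.  322.]
(157, 24) [148. 142. 322.]
(38, 492) [-151.  138.  322.]
(275, 136) [205.  51.   0.]
(550, 475) [ -45. -219.   85.]
(405, 155) [207. -66.  22.]
t 0.1 case [-344.2  581.3  230.7] tilt -0.1 yaxis [ 0.26   0.966 -0.001] F case [ 0.4 -0.5  0.5] gap 85.8 q [ 1.12  0.48  1.6   0.    1.07 -0.05]
(0, 300, 440, 0) ([-405.5, -182.3, -209.1], [-0.1, 0.0, 74.9])
(0, -190, 400, 25) ([-533.0, -655.4, -168.6], [-16.4, 21.3, 73.6])
(0, -150, 270, 25) ([-522.6, -616.6, -38.6], [-16.4, 21.3, 73.6])
```

Emit:
carry_out([
  [-1,[0,0,-60],[0,0,0]],
  [-1,[-10,0,-100],[0,0,5]],
  [-1,[-60,-20,-150],[0,0,12]],
  [-1,[-105,-45,-200],[0,0,20]],
  [-1,[-145,-65,-210],[0,0,27]],
  [-1,[-185,-83,-210],[0,0,34]],
  [-1,[-225,-100,-210],[0,0,41]],
  [-1,[-265,-118,-210],[0,0,48]],
  [-1,[-305,-135,-210],[0,0,55]],
  [-1,[-345,-155,-210],[0,0,62]],
])

```text
t: 0.93
tool_pos: [459.3, 377.6, 437.3]
ee_rot: [[-0.082, 0.997, 0.0], [0.997, 0.082, 0.0], [0.0, 0.0, -1.0]]
contact_force: [1.1, 0.4, 0.1]
finger_gap: -0.0
grasp_force: 0.0
```

Run:
```python
from h import *
from bench import *
o=get_obs();state(o)
for w in[(0,50,440,10),(0,-190,420,25),(0,-165,275,25)]:print(w,rel(*pose(*w),o))
```

```text
t 0.93 case [-110.   391.   437.3] tilt 0.0 yaxis [0.976 0.218 0.   ] F case [1.  0.5 0.1] gap -0.0 q [0.64 0.26 1.43 0.   1.45 0.56]
(0, 50, 440, 10) ([-356.8, 33.1, -2.8], [-1.1, 9.9, 12.6])
(0, -190, 420, 25) ([-591.0, -19.2, 17.1], [-2.7, 24.9, 12.4])
(0, -165, 275, 25) ([-566.7, -13.8, 162.1], [-2.7, 24.9, 12.4])
```

Emit:
carry_out([
  [-1,[-40,4,-3],[0,1,2]],
  [-1,[-80,8,-3],[0,2,4]],
  [-1,[-120,12,-3],[0,4,6]],
  [-1,[-160,16,-3],[0,6,8]],
  [-1,[-200,20,-3],[-1,8,10]],
  [-1,[-240,24,-3],[-1,10,11]],
  [-1,[-280,27,-3],[-1,12,12]],
  [-1,[-320,30,-3],[-2,14,12]],
  [-1,[-360,30,-3],[-2,16,12]],
  [-1,[-400,25,0],[-2,18,12.4]],
])

```text
t: 1.77
tool_pos: [518.5, -19.1, 437.2]
ee_rot: [[0.123, 0.991, 0.043], [0.942, -0.13, 0.309], [0.312, 0.002, -0.95]]
contact_force: [2.1, 0.5, -0.3]
finger_gap: -0.2
grasp_force: 0.0
```

Run:
```python
from h import *
from bench import *
o=get_obs();state(o)
for w in[(0,-190,420,25),(0,-165,275,25)]:print(w,rel(*pose(*w),o))
```

```text
t 1.77 case [  3.1   6.2 437.2] tilt 18.2 yaxis [1.    0.007 0.002] F case [ 2.1  0.7 -0.3] gap -0.2 q [-0.32  0.15  1.61  0.31  1.44 -0.24]
(0, -190, 420, 25) ([-191.7, -4.5, -44.9], [-0.0, 6.8, 0.4])
(0, -165, 275, 25) ([-213.2, -4.7, 100.7], [-0.0, 6.8, 0.4])
```

Emit:
carry_out([
  [-1,[-40,-1,-10],[0,2,0]],
  [-1,[-80,-2,-20],[0,4,0]],
  [-1,[-120,-3,-30],[0,6,0.4]],
  [-1,[-160,-4,-40],[0,6.8,0.4]],
  [-1,[-191,-4.5,-45],[0,6.8,0.4]],
  [-1,[-195,-4.5,-10],[0,6.8,0.4]],
  [-1,[-200,-4.5,25],[0,6.8,0.4]],
  [-1,[-205,-4.5,60],[0,6.8,0.4]],
  [-1,[-213,-4.7,95],[0,6.8,0.4]],
  [-1,[-213,-4.7,101],[0,6.8,0.4]],
])

```text
t: 2.6
tool_pos: [489.1, -184.5, 269.7]
ee_rot: [[0.127, 0.991, 0.05], [0.897, -0.136, 0.421], [0.424, -0.009, -0.906]]
contact_force: [-0.9, 1.3, -0.3]
finger_gap: 0.0
grasp_force: 0.0
```

Run:
```python
from h import *
from bench import *
import cv2
o=get_obs();state(o)
a=[grab_frame(n)["image"]for n in("top","scene")]
cv2.imwrite("pics/d.png",np.hstack([cv2.resize(i[100:330,260:480],None,fx=1.8,fy=1.8) for i in a]))
t=np.radians(np.array([96,80,60,45,30,15,5,0]))
```

```text
t 2.6 case [  -3.4 -161.7  269.7] tilt 25.1 yaxis [ 1.     0.001 -0.009] F case [-1.1  1.1 -0.3] gap 0.0 q [-0.68  0.38  1.75  0.38  1.27 -0.7 ]
```

View pics/d.png

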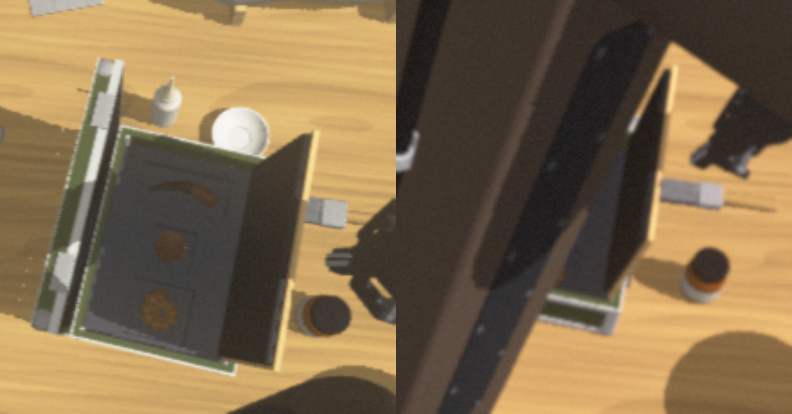

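The fingertips are on the outer side of the flap at the left picture's (345,262), clear of the resin (322,315) and the brush. Next I'll plan the push arc.

```bash
cat >> h.py <<'E'
def tip(r,a,tilt,hinge,s=1,w=10):
    "case (y,z) of TCP touching outer face at angle a(deg); s=+1 flap, -1 lid (y mirrored)"
    a,t=np.radians([a,tilt*s]); u=np.array([np.cos(a),np.sin(a)]);n=np.array([-np.sin(a),np.cos(a)])
    xt=np.array([np.cos(t),np.sin(t)]);zt=np.array([np.sin(t),-np.cos(t)])
    d=max(-n@(k*w*xt-b*zt) for k in(-1,1) for b in(0,20))
    p=np.array(hinge)*[s,1]+r*u+d*n; return p*[s,1]
def chunk(o,pts,tilt,X=0):
    for p in pts: print([round(float(v)) if abs(v)>30 else round(float(v),1) for v in rel(*pose(X,*p,tilt),o)[0]],p.round())
E
python3 - <<'E'
from h import *
from bench import *
o=get_obs()
chunk(o,[tip(165,a,25,(-98,98)) for a in(112,108,104,100,98,96,94,92,90,88)],25)
E
```

```text
[-17.3, 1.6, 21.5] [-169.  247.]
[-5.7, 1.6, 21.8] [-158.  252.]
[5.9, 1.6, 22.9] [-147.  256.]
[17.4, 1.6, 24.9] [-136.  259.]
[23.1, 1.6, 26.2] [-130.  260.]
[28.8, 1.6, 27.6] [-125.  261.]
[34, 1.6, 29.3] [-119.  262.]
[40, 1.6, 31] [-113.  263.]
[46, 1.6, 33] [-107.  263.]
[51, 1.6, 36] [-101.  263.]
```

Emit:
carry_out([
  [-1,[-6,1,10],[0,0,0]],
  [-1,[-6,1.6,22],[0,0,0]],
  [-1,[6,1.6,23],[0,0,0]],
  [-1,[12,1.6,24],[0,0,0]],
  [-1,[17.5,1.6,25],[0,0,0]],
  [-1,[23,1.6,26],[0,0,0]],
  [-1,[29,1.6,27.5],[0,0,0]],
  [-1,[34,1.6,29.5],[0,0,0]],
  [-1,[40,1.6,31],[0,0,0]],
  [-1,[46,1.6,33],[0,0,0]],
])

```text
t: 3.53
tool_pos: [500.7, -130.9, 264.2]
ee_rot: [[0.125, 0.991, 0.056], [0.899, -0.137, 0.417], [0.42, -0.002, -0.907]]
contact_force: [-0.3, -2.6, -1.9]
finger_gap: 0.3
grasp_force: 1.0
```

Run:
```python
from h import *
from bench import *
o=get_obs();state(o)
chunk(o,[tip(165,a,25,(-98,98)) for a in range(88,40,-2)],25)
```

```text
t 3.53 case [   0.8 -107.   264.2] tilt 24.9 yaxis [ 1.     0.001 -0.002] F case [ 0.  -2.6 -1.9] gap 0.3 q [-0.59  0.35  1.81  0.41  1.21 -0.65]
[4.9, -0.8, 3.4] [-101.  263.]
[10.3, -0.8, 5.9] [-95. 263.]
[15.6, -0.8, 8.6] [-89. 263.]
[20.8, -0.8, 11.5] [-83. 263.]
[25.9, -0.8, 14.5] [-77. 262.]
[31, -0.8, 17.8] [-72. 261.]
[36, -0.8, 21.3] [-66. 260.]
[41, -0.8, 24.9] [-60. 259.]
[45, -0.8, 28.7] [-54. 257.]
[50, -0.8, 33] [-48. 255.]
[54, -0.8, 37] [-43. 254.]
[58, -0.8, 41] [-37. 251.]
[62, -0.7, 46] [-31. 249.]
[66, -0.7, 50] [-26. 247.]
[70, -0.7, 55] [-20. 244.]
[74, -0.7, 60] [-15. 241.]
[77, -0.7, 65] [-10. 238.]
[80, -0.7, 70] [ -5. 234.]
[83, -0.7, 75] [  0. 231.]
[86, -0.7, 81] [  5. 227.]
[88, -0.7, 86] [ 10. 223.]
[91, -0.7, 92] [ 14. 219.]
[93, -0.7, 97] [ 18. 215.]
[95, -0.6, 103] [ 23. 211.]
```

Emit:
carry_out([
  [-1,[5,-0.8,3.5],[0,0,0]],
  [-1,[10.5,-0.8,6],[0,0,0]],
  [-1,[15.5,-0.8,8.5],[0,0,0]],
  [-1,[21,-0.8,11.5],[0,0,0]],
  [-1,[26,-0.8,14.5],[0,0,0]],
  [-1,[31,-0.8,18],[0,0,0]],
  [-1,[36,-0.8,21],[0,0,0]],
  [-1,[41,-0.8,25],[0,0,0]],
  [-1,[45.5,-0.8,29],[0,0,0]],
  [-1,[50,-0.8,33],[0,0,0]],
])

```text
t: 4.37
tool_pos: [507.9, -71.9, 255.0]
ee_rot: [[0.125, 0.991, 0.055], [0.899, -0.136, 0.417], [0.421, -0.002, -0.907]]
contact_force: [-0.8, -1.0, 0.0]
finger_gap: 0.0
grasp_force: 0.8
```

Emit:
carry_out([
  [-1,[4,0,4],[0,0,0]],
  [-1,[8,0,8],[0,0,0]],
  [-1,[12,0,13],[0,0,0]],
  [-1,[16,0,17.5],[0,0,0]],
  [-1,[20,0,22],[0,0,0]],
  [-1,[24,0,27],[0,0,0]],
  [-1,[27,0,32],[0,0,0]],
  [-1,[30,0,37],[0,0,0]],
  [-1,[33,0,42.5],[0,0,0]],
  [-1,[36,0,48],[0,0,0]],
])

```text
t: 5.2
tool_pos: [515.0, -19.6, 226.4]
ee_rot: [[0.125, 0.991, 0.055], [0.899, -0.136, 0.417], [0.421, -0.002, -0.907]]
contact_force: [0.7, -0.9, 0.5]
finger_gap: -0.2
grasp_force: 0.6
```

Run:
```python
from h import *
from bench import *
o=get_obs();state(o)
chunk(o,[tip(165,a,25,(-98,98)) for a in range(48,-3,-2)],25)
```

```text
t 5.2 case [ -0.3   5.2 226.4] tilt 24.9 yaxis [ 1.     0.001 -0.002] F case [ 0.8 -0.8  0.5] gap -0.2 q [-0.4   0.35  1.93  0.49  1.04 -0.55]
[2.6, 0.3, 4.7] [ 10. 223.]
[5.0, 0.3, 10.2] [ 14. 219.]
[7.2, 0.3, 15.9] [ 18. 215.]
[9.2, 0.3, 21.7] [ 23. 211.]
[11.0, 0.3, 27.5] [ 27. 206.]
[12.6, 0.4, 33] [ 31. 201.]
[13.9, 0.4, 39] [ 34. 197.]
[15.1, 0.4, 45] [ 38. 192.]
[16.0, 0.4, 51] [ 41. 186.]
[16.7, 0.4, 58] [ 44. 181.]
[17.1, 0.4, 64] [ 47. 176.]
[17.4, 0.4, 70] [ 50. 170.]
[17.4, 0.4, 75] [ 53. 165.]
[17.2, 0.5, 81] [ 55. 160.]
[16.9, 0.5, 86] [ 57. 155.]
[16.4, 0.5, 92] [ 59. 150.]
[15.7, 0.5, 97] [ 60. 145.]
[14.8, 0.5, 102] [ 62. 140.]
[13.8, 0.5, 108] [ 63. 135.]
[12.5, 0.5, 113] [ 64. 129.]
[11.1, 0.5, 118] [ 65. 124.]
[9.6, 0.6, 123] [ 66. 118.]
[7.9, 0.6, 128] [ 66. 113.]
[5.9, 0.6, 134] [ 67. 108.]
[3.9, 0.6, 139] [ 67. 102.]
[1.6, 0.6, 144] [67. 97.]
```

Run:
```python
from h import *
from bench import *
import cv2
a=grab_frame("top")["image"]
cv2.imwrite("pics/e.png",cv2.convertScaleAbs(cv2.resize(a[110:320,265:475],None,fx=2.8,fy=2.8),alpha=1.5,beta=15))
state(get_obs())
```

```text
t 5.25 case [ -0.6   5.9 225.8] tilt 24.9 yaxis [ 1.     0.001 -0.003] F case [-0.1  0.4 -0.2] gap -0.1 q [-0.4   0.35  1.93  0.49  1.04 -0.55]
```

View pics/e.png

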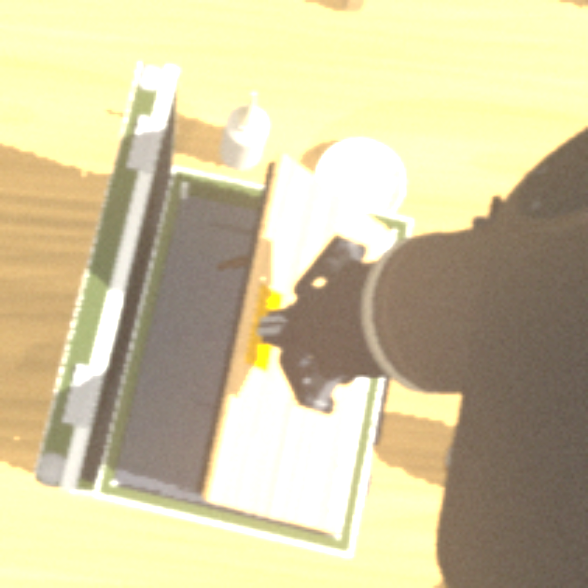

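The fingertips are on the yellow patch at (265,330) and the flap is following, with its free edge running from (268,165) to (207,500). I'll carry on.

Emit:
carry_out([
  [-1,[2.5,0,5],[0,0,0]],
  [-1,[5,0,10],[0,0,0]],
  [-1,[7,0,16],[0,0,0]],
  [-1,[9,0,22],[0,0,0]],
  [-1,[11,0,27.5],[0,0,0]],
  [-1,[12.5,0,33],[0,0,0]],
  [-1,[14,0,39],[0,0,0]],
  [-1,[15,0,45],[0,0,0]],
  [-1,[16,0,51],[0,0,0]],
  [-1,[16.5,0,57],[0,0,0]],
])

```text
t: 6.08
tool_pos: [520.3, 18.8, 181.5]
ee_rot: [[0.125, 0.991, 0.055], [0.899, -0.136, 0.417], [0.421, -0.002, -0.907]]
contact_force: [-0.6, -0.8, 0.5]
finger_gap: -0.0
grasp_force: 0.5
```

Emit:
carry_out([
  [-1,[0.5,0,6],[0,0,0]],
  [-1,[1,0,12],[0,0,0]],
  [-1,[1,0,17.5],[0,0,0]],
  [-1,[0.5,0,23],[0,0,0]],
  [-1,[0.5,0,28],[0,0,0]],
  [-1,[0,0,33],[0,0,0]],
  [-1,[-1,0,38],[0,0,0]],
  [-1,[-2,0,43],[0,0,0]],
  [-1,[-3,0,47],[0,0,0]],
  [-1,[-4,0,51],[0,0,0]],
])

```text
t: 6.92
tool_pos: [522.6, 36.2, 133.6]
ee_rot: [[0.125, 0.991, 0.055], [0.899, -0.136, 0.417], [0.421, -0.002, -0.907]]
contact_force: [-0.5, 1.0, 1.0]
finger_gap: -0.3
grasp_force: 0.5
```

Run:
```python
from h import *
from bench import *
o=get_obs();state(o)
chunk(o,[tip(165,a,25,(-98,98)) for a in (12,10,8,6,4,3,2,1,0,-1,-2)],25)
```

```text
t 6.92 case [ -0.5  61.5 133.6] tilt 24.9 yaxis [ 1.     0.001 -0.002] F case [-0.6  0.9  1. ] gap -0.3 q [-0.29  0.48  2.02  0.61  0.81 -0.62]
[1.7, 0.5, -0.3] [ 63. 135.]
[0.5, 0.5, 5.0] [ 64. 129.]
[-0.9, 0.5, 10.3] [ 65. 124.]
[-2.5, 0.5, 15.5] [ 66. 118.]
[-4.2, 0.5, 20.6] [ 66. 113.]
[-5.2, 0.5, 23.2] [ 67. 110.]
[-6.1, 0.5, 25.7] [ 67. 108.]
[-7.1, 0.5, 28.2] [ 67. 105.]
[-8.2, 0.5, 31] [ 67. 102.]
[-9.3, 0.5, 33] [ 67. 100.]
[-10.4, 0.5, 36] [67. 97.]
```

Slower to the end.

Emit:
carry_out([
  [-1,[0.5,0.5,4],[0,0,0]],
  [-1,[0,0.5,8],[0,0,0]],
  [-1,[-1.5,0.5,12],[0,0,0]],
  [-1,[-3,0.5,16],[0,0,0]],
  [-1,[-4,0.5,19],[0,0,0]],
  [-1,[-5,0.5,22],[0,0,0]],
  [-1,[-6,0.5,25],[0,0,0]],
  [-1,[-7,0.5,27],[0,0,0]],
  [-1,[-7.5,0.5,29],[0,0,0]],
  [-1,[-8,0.5,30],[0,0,0]],
])

```text
t: 7.75
tool_pos: [523.8, 41.4, 103.2]
ee_rot: [[0.125, 0.991, 0.056], [0.899, -0.137, 0.417], [0.421, -0.002, -0.907]]
contact_force: [0.6, 0.4, 0.6]
finger_gap: 0.0
grasp_force: 0.4
```

Emit:
carry_out([
  [-1,[0,0,1],[0,0,0]],
  [-1,[-0.5,0,2],[0,0,0]],
  [-1,[-0.5,0,2],[0,0,0]],
])

```text
t: 8.0
tool_pos: [523.8, 41.8, 101.3]
ee_rot: [[0.125, 0.991, 0.056], [0.899, -0.136, 0.417], [0.421, -0.002, -0.907]]
contact_force: [0.2, -0.5, 0.7]
finger_gap: 0.1
grasp_force: 0.4
```

Run:
```python
from h import *
from bench import *
o=get_obs();state(o)
```

```text
t 8.0 case [ -0.   67.2 101.3] tilt 24.9 yaxis [ 1.     0.001 -0.002] F case [ 0.2 -0.4  0.7] gap 0.1 q [-0.28  0.53  2.04  0.66  0.75 -0.67]
```

Emit:
carry_out([
  [-1,[-0.5,0,1],[0,0,0]],
  [-1,[-0.5,0,1],[0,0,0]],
  [-1,[-1,0,2],[0,0,0]],
  [-1,[-1,0,2],[0,0,0]],
])

```text
t: 8.33
tool_pos: [524.0, 41.8, 100.4]
ee_rot: [[0.124, 0.991, 0.056], [0.898, -0.136, 0.418], [0.422, -0.001, -0.907]]
contact_force: [-7.1, -6.0, 28.8]
finger_gap: 0.1
grasp_force: 14.5
```

Emit:
carry_out([
  [-1,[-0.5,0,1],[0,0,0]],
  [-1,[-0.5,0,1],[0,0,0]],
  [-1,[-1,0,2],[0,0,0]],
  [-1,[-1,0,2],[0,0,0]],
])

```text
t: 8.67
tool_pos: [524.2, 41.9, 99.7]
ee_rot: [[0.123, 0.991, 0.057], [0.898, -0.136, 0.419], [0.423, -0.0, -0.906]]
contact_force: [-16.6, -11.5, 62.7]
finger_gap: -0.3
grasp_force: 31.3
```

Emit:
carry_out([
  [-1,[0.5,0,-3],[0,0,0]],
  [-1,[1,0,-15],[0,0,0]],
  [-1,[1,0,-50],[0,0,0]],
  [-1,[1,0,-90],[0,0,0]],
  [-1,[1,0,-130],[0,0,0]],
  [-1,[10,0,-170],[0,-4,0]],
  [-1,[30,0,-210],[0,-10,0]],
  [-1,[50,0,-250],[0,-16,0]],
  [-1,[75,0,-285],[0,-22,0]],
  [-1,[100,0,-315],[0,-25,0]],
])

```text
t: 9.5
tool_pos: [518.3, -1.4, 424.2]
ee_rot: [[0.139, 0.99, 0.001], [0.99, -0.139, -0.009], [-0.009, 0.002, -1.0]]
contact_force: [1.7, 0.7, 0.2]
finger_gap: -0.1
grasp_force: 0.0
```

Run:
```python
from h import *
from bench import *
o=get_obs();state(o)
import cv2
a=grab_frame("top");np.savez("pics/top.npz",**a);a=a["image"]
cv2.imwrite("pics/f.png",cv2.convertScaleAbs(cv2.resize(a[110:320,265:475],None,fx=2.8,fy=2.8),alpha=1.5,beta=15))
for w in[(0,200,440,-15),(0,230,420,-25)]:print(w,rel(*pose(*w),o))
```

```text
t 9.5 case [  0.5  23.7 424.2] tilt -0.5 yaxis [ 1.    -0.002  0.002] F case [1.6 0.9 0.2] gap -0.1 q [-0.05  0.14  1.61 -0.01  1.39  0.09]
(0, 200, 440, -15) ([176.2, -0.8, -17.4], [0.1, -14.5, -0.1])
(0, 230, 420, -25) ([206.3, -0.9, 2.3], [0.1, -24.5, -0.2])
```

View pics/f.png

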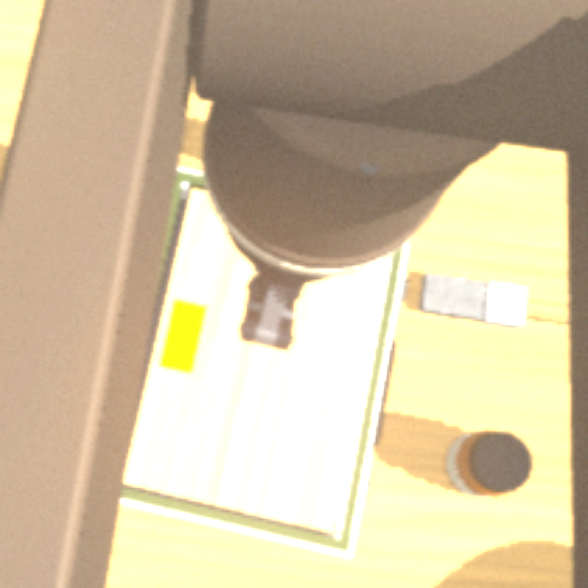

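The flap lies flat inside the rim, with the yellow patch at (183,335), and the resin and brush are where they were. Next I'll cross over to the lid's outer side.

Emit:
carry_out([
  [-1,[15,0,-20],[0,-1,0]],
  [-1,[50,0,-25],[0,-3,0]],
  [-1,[90,0,-25],[0,-6,0]],
  [-1,[130,0,-20],[0,-10,0]],
  [-1,[170,0,-20],[0,-14,0]],
  [-1,[205,-1,-10],[0,-18,0]],
  [-1,[210,-1,10],[0,-22,0]],
  [-1,[210,-1,45],[0,-24.5,0]],
  [-1,[210,-1,80],[0,-24.5,0]],
  [-1,[205,-1,105],[0,-24.5,0]],
])

```text
t: 10.38
tool_pos: [544.3, 203.0, 311.3]
ee_rot: [[0.12, 0.991, -0.06], [0.9, -0.135, -0.414], [-0.419, -0.005, -0.908]]
contact_force: [0.2, 0.0, -0.3]
finger_gap: -0.3
grasp_force: 0.0
```

```bash
cat >> h.py <<'E'
def ltip(a,r=195,tilt=25):
    t=np.radians(a); p=tip(r,a,tilt,(112,101),-1); return p+28*np.array([np.sin(t),np.cos(t)])
E
python3 - <<'E'
from h import *
from bench import *
o=get_obs();state(o)
chunk(o,[ltip(a) for a in range(106,60,-2)],-25)
E
```

```text
t 10.38 case [ -1.8 229.7 311.3] tilt -24.8 yaxis [ 1.     0.003 -0.005] F case [ 0.2  0.  -0.3] gap -0.3 q [ 0.52  0.47  1.49 -0.34  1.46  0.74]
[-0.4, 1.9, 40] [213. 275.]
[-7.7, 1.9, 40] [206. 279.]
[-15.0, 1.8, 40] [200. 282.]
[-22.4, 1.8, 40] [193. 285.]
[-29.8, 1.8, 40] [186. 288.]
[-37, 1.7, 41] [179. 290.]
[-44, 1.7, 42] [172. 292.]
[-52, 1.7, 43] [165. 294.]
[-59, 1.7, 44] [158. 296.]
[-66, 1.6, 46] [150. 297.]
[-74, 1.6, 48] [143. 299.]
[-81, 1.6, 50] [135. 300.]
[-88, 1.6, 53] [128. 300.]
[-95, 1.6, 56] [120. 300.]
[-102, 1.5, 59] [113. 301.]
[-108, 1.5, 62] [105. 300.]
[-115, 1.5, 66] [ 98. 300.]
[-122, 1.5, 70] [ 90. 299.]
[-128, 1.5, 74] [ 83. 298.]
[-134, 1.5, 78] [ 75. 296.]
[-140, 1.4, 83] [ 68. 295.]
[-146, 1.4, 88] [ 61. 293.]
[-151, 1.4, 92] [ 54. 291.]
```

Emit:
carry_out([
  [-1,[0,1,20],[0,0,0]],
  [-1,[-8,1.5,40],[0,0,0]],
  [-1,[-22,1.5,40],[0,0,0]],
  [-1,[-30,1.5,40],[0,0,0]],
  [-1,[-37,1.5,41],[0,0,0]],
  [-1,[-43,1.5,42],[0,0,0]],
  [-1,[-48,1.5,42.5],[0,0,0]],
  [-1,[-53,1.5,43],[0,0,0]],
  [-1,[-59,1.5,44],[0,0,0]],
  [-1,[-66,1.5,46],[0,0,0]],
])

```text
t: 11.22
tool_pos: [536.0, 123.2, 300.8]
ee_rot: [[0.123, 0.991, -0.058], [0.901, -0.136, -0.412], [-0.416, -0.002, -0.909]]
contact_force: [-0.6, 0.1, 0.0]
finger_gap: -0.1
grasp_force: 0.0
```

Emit:
carry_out([
  [-1,[-8,0,2],[0,0,0]],
  [-1,[-15,0,4],[0,0,0]],
  [-1,[-22,0,7],[0,0,0]],
  [-1,[-29,0,10],[0,0,0]],
  [-1,[-36,0,13],[0,0,0]],
])

```text
t: 11.63
tool_pos: [530.7, 84.9, 303.6]
ee_rot: [[0.123, 0.991, -0.059], [0.901, -0.136, -0.412], [-0.417, -0.002, -0.909]]
contact_force: [1.9, 3.8, -1.9]
finger_gap: 0.1
grasp_force: 1.8
```

Run:
```python
from h import *
from bench import *
o=get_obs();state(o)
chunk(o,[ltip(a) for a in range(76,30,-2)],-25)
```

```text
t 11.63 case [  0.9 110.9 303.6] tilt -24.6 yaxis [ 1.     0.001 -0.002] F case [ 1.3  4.  -1.9] gap 0.1 q [ 0.36  0.38  1.67 -0.39  1.33  0.63]
[-3.8, -0.9, 5.3] [105. 300.]
[-10.4, -0.9, 9.0] [ 98. 300.]
[-16.9, -0.9, 12.8] [ 90. 299.]
[-23.3, -0.9, 17.0] [ 83. 298.]
[-29.5, -0.9, 21.4] [ 75. 296.]
[-36, -0.9, 26.0] [ 68. 295.]
[-41, -0.9, 31] [ 61. 293.]
[-46, -0.9, 35] [ 54. 291.]
[-52, -0.9, 40] [ 47. 289.]
[-57, -0.9, 45] [ 41. 286.]
[-61, -0.9, 50] [ 34. 284.]
[-66, -0.9, 55] [ 28. 281.]
[-70, -0.9, 60] [ 22. 278.]
[-75, -0.9, 66] [ 16. 275.]
[-79, -0.9, 72] [  9. 271.]
[-82, -0.9, 78] [  3. 267.]
[-86, -0.9, 84] [ -2. 263.]
[-90, -0.9, 90] [ -8. 259.]
[-93, -0.9, 96] [-14. 255.]
[-96, -0.9, 103] [-19. 250.]
[-98, -0.9, 109] [-24. 245.]
[-101, -0.9, 116] [-29. 240.]
[-103, -0.9, 122] [-34. 235.]
```

Emit:
carry_out([
  [-1,[-5,-0.9,5],[0,0,0]],
  [-1,[-11,-0.9,9],[0,0,0]],
  [-1,[-17,-0.9,13],[0,0,0]],
  [-1,[-23,-0.9,17],[0,0,0]],
  [-1,[-29.5,-0.9,21.5],[0,0,0]],
  [-1,[-36,-0.9,26],[0,0,0]],
  [-1,[-41,-0.9,31],[0,0,0]],
  [-1,[-46.5,-0.9,35],[0,0,0]],
  [-1,[-52,-0.9,40],[0,0,0]],
  [-1,[-57,-0.9,45],[0,0,0]],
])

```text
t: 12.47
tool_pos: [520.0, 15.2, 286.1]
ee_rot: [[0.123, 0.991, -0.059], [0.901, -0.137, -0.412], [-0.417, -0.002, -0.909]]
contact_force: [0.2, 3.6, -0.4]
finger_gap: 0.2
grasp_force: 1.4
```

Emit:
carry_out([
  [-1,[-4.5,0,5],[0,0,0]],
  [-1,[-9,0,10],[0,0,0]],
  [-1,[-13.5,0,15.5],[0,0,0]],
  [-1,[-18,0,21],[0,0,0]],
  [-1,[-22,0,27],[0,0,0]],
  [-1,[-25.5,0,33],[0,0,0]],
  [-1,[-29,0,39],[0,0,0]],
  [-1,[-33,0,45],[0,0,0]],
  [-1,[-36,0,51],[0,0,0]],
  [-1,[-39,0,58],[0,0,0]],
])

```text
t: 13.3
tool_pos: [512.0, -43.8, 249.7]
ee_rot: [[0.123, 0.991, -0.058], [0.901, -0.136, -0.413], [-0.417, -0.002, -0.909]]
contact_force: [1.4, 1.8, 2.3]
finger_gap: -0.1
grasp_force: 1.2
```

Run:
```python
from h import *
from bench import *
o=get_obs();state(o)
chunk(o,[ltip(a) for a in range(38,-1,-2)],-25)
```

```text
t 13.3 case [ 1.000e-01 -1.920e+01  2.497e+02] tilt -24.6 yaxis [ 1.     0.001 -0.002] F case [1.2 2.  2.3] gap -0.1 q [ 0.15  0.35  1.86 -0.46  1.11  0.53]
[0.0, -0.1, -0.5] [-19. 250.]
[-2.7, -0.1, 6.0] [-24. 245.]
[-5.3, -0.0, 12.7] [-29. 240.]
[-7.5, -0.0, 19.4] [-34. 235.]
[-9.6, -0.0, 26.2] [-39. 230.]
[-11.4, -0.0, 33] [-43. 224.]
[-12.9, -0.0, 40] [-48. 219.]
[-14.2, -0.0, 47] [-52. 213.]
[-15.2, -0.0, 54] [-56. 207.]
[-16.0, 0.0, 61] [-59. 201.]
[-16.5, 0.0, 68] [-63. 194.]
[-16.8, 0.0, 76] [-66. 188.]
[-16.8, 0.0, 83] [-69. 181.]
[-16.5, 0.0, 90] [-72. 175.]
[-16.0, 0.1, 97] [-74. 168.]
[-15.2, 0.1, 104] [-76. 161.]
[-14.2, 0.1, 111] [-78. 154.]
[-12.9, 0.1, 118] [-80. 147.]
[-11.3, 0.1, 126] [-82. 140.]
[-9.5, 0.1, 132] [-83. 133.]
```

Emit:
carry_out([
  [-1,[-2.5,0,6],[0,0,0]],
  [-1,[-5,0,12.5],[0,0,0]],
  [-1,[-7.5,0,19],[0,0,0]],
  [-1,[-9.5,0,26],[0,0,0]],
  [-1,[-11.5,0,33],[0,0,0]],
  [-1,[-13,0,40],[0,0,0]],
  [-1,[-14,0,47],[0,0,0]],
  [-1,[-15,0,54],[0,0,0]],
  [-1,[-16,0,61],[0,0,0]],
  [-1,[-16.5,0,68],[0,0,0]],
])

```text
t: 14.13
tool_pos: [505.9, -86.6, 194.4]
ee_rot: [[0.123, 0.991, -0.059], [0.901, -0.136, -0.413], [-0.417, -0.002, -0.909]]
contact_force: [0.4, -0.2, 1.7]
finger_gap: 0.2
grasp_force: 1.0
```

Emit:
carry_out([
  [-1,[0,0,6],[0,0,0]],
  [-1,[0,0,12],[0,0,0]],
  [-1,[0,0,18],[0,0,0]],
  [-1,[0.5,0,24],[0,0,0]],
  [-1,[1,0,29],[0,0,0]],
  [-1,[1.5,0,34],[0,0,0]],
  [-1,[2,0,39],[0,0,0]],
  [-1,[2.5,0,43],[0,0,0]],
  [-1,[3,0,47],[0,0,0]],
  [-1,[3.5,0,50],[0,0,0]],
])

```text
t: 14.97
tool_pos: [503.4, -103.6, 147.7]
ee_rot: [[0.123, 0.991, -0.059], [0.901, -0.137, -0.412], [-0.417, -0.002, -0.909]]
contact_force: [0.5, 0.9, 1.5]
finger_gap: -0.2
grasp_force: 0.7
```

Run:
```python
from h import *
from bench import *
o=get_obs();state(o)
chunk(o,[ltip(a) for a in range(8,-2,-1)],-25)
```

```text
t 14.97 case [ -0.3 -79.6 147.7] tilt -24.6 yaxis [ 1.     0.001 -0.002] F case [0.4 0.9 1.5] gap -0.2 q [ 0.04  0.47  1.99 -0.57  0.86  0.59]
[-2.8, 0.2, -13.7] [-76. 161.]
[-2.3, 0.2, -10.1] [-77. 158.]
[-1.7, 0.2, -6.6] [-78. 154.]
[-1.1, 0.2, -3.0] [-79. 151.]
[-0.4, 0.3, 0.5] [-80. 147.]
[0.3, 0.3, 4.0] [-81. 144.]
[1.1, 0.3, 7.6] [-82. 140.]
[2.0, 0.3, 11.0] [-82. 137.]
[2.9, 0.3, 14.5] [-83. 133.]
[3.9, 0.3, 18.0] [-84. 130.]
```

Emit:
carry_out([
  [-1,[0,0,3],[0,0,0]],
  [-1,[1,0,6],[0,0,0]],
  [-1,[1.5,0,8],[0,0,0]],
  [-1,[2,0,10],[0,0,0]],
  [-1,[2.5,0,12],[0,0,0]],
  [-1,[3,0,13],[0,0,0]],
  [-1,[3,0,14],[0,0,0]],
  [-1,[3.5,0,15],[0,0,0]],
  [-1,[3.5,0,15],[0,0,0]],
])

```text
t: 15.72
tool_pos: [503.0, -106.7, 132.9]
ee_rot: [[0.123, 0.991, -0.059], [0.901, -0.136, -0.413], [-0.417, -0.002, -0.909]]
contact_force: [-0.2, -0.8, 0.6]
finger_gap: 0.2
grasp_force: 0.2
```

Emit:
carry_out([
  [-1,[0.5,0,1],[0,0,0]],
  [-1,[0.5,0,1],[0,0,0]],
  [-1,[1,0,2],[0,0,0]],
  [-1,[1,0,2],[0,0,0]],
])

```text
t: 16.05
tool_pos: [503.2, -106.8, 131.7]
ee_rot: [[0.123, 0.991, -0.058], [0.9, -0.137, -0.413], [-0.417, -0.001, -0.909]]
contact_force: [-4.1, 2.4, 20.1]
finger_gap: -0.2
grasp_force: 10.2
```

Emit:
carry_out([
  [-1,[0.5,0,1],[0,0,0]],
  [-1,[0.5,0,1],[0,0,0]],
  [-1,[0.5,0,1],[0,0,0]],
])

```text
t: 16.3
tool_pos: [503.2, -106.8, 131.4]
ee_rot: [[0.124, 0.991, -0.058], [0.9, -0.137, -0.414], [-0.418, -0.001, -0.908]]
contact_force: [-7.3, 5.5, 35.1]
finger_gap: 0.2
grasp_force: 17.5
```

Emit:
carry_out([
  [-1,[-0.5,0,-3],[0,0,0]],
  [-1,[-0.5,0,-15],[0,0,0]],
  [-1,[0,0,-50],[0,0,0]],
  [-1,[0,0,-90],[0,0,0]],
  [-1,[0,0,-130],[0,0,0]],
  [-1,[30,0,-170],[0,0,0]],
  [-1,[60,0,-200],[0,0,0]],
  [-1,[90,0,-230],[0,0,0]],
  [-1,[130,0,-240],[0,0,0]],
  [-1,[170,0,-250],[0,0,0]],
])

```text
t: 17.13
tool_pos: [538.1, 145.0, 289.6]
ee_rot: [[0.124, 0.991, -0.056], [0.902, -0.136, -0.411], [-0.414, 0.001, -0.91]]
contact_force: [2.1, 0.5, -0.0]
finger_gap: -0.1
grasp_force: 0.0
```

Emit:
carry_out([
  [-1,[40,0,0],[0,5,0]],
  [-1,[80,0,0],[0,10,0]],
  [-1,[120,0,0],[0,15,0]],
  [-1,[160,0,0],[0,20,0]],
  [-1,[160,0,0],[0,20,0]],
])

```text
t: 17.55
tool_pos: [556.7, 290.1, 218.8]
ee_rot: [[0.135, 0.991, -0.014], [0.988, -0.135, -0.073], [-0.074, -0.004, -0.997]]
contact_force: [-0.6, -0.4, 0.9]
finger_gap: -0.0
grasp_force: 0.0
```

Run:
```python
from h import *
from bench import *
o=get_obs();state(o)
import cv2
a=[grab_frame(n)["image"]for n in("top","scene")]
cv2.imwrite("pics/g.png",np.hstack([cv2.convertScaleAbs(cv2.resize(i[100:330,240:480],None,fx=1.66,fy=1.66),alpha=1.4,beta=15) for i in a]))
```

```text
t 17.55 case [ -1.5 317.7 218.8] tilt -4.3 yaxis [ 1.     0.002 -0.004] F case [-0.5 -0.4  0.9] gap -0.0 q [ 0.47  0.49  1.62 -0.07  1.08  0.64]
```

View pics/g.png

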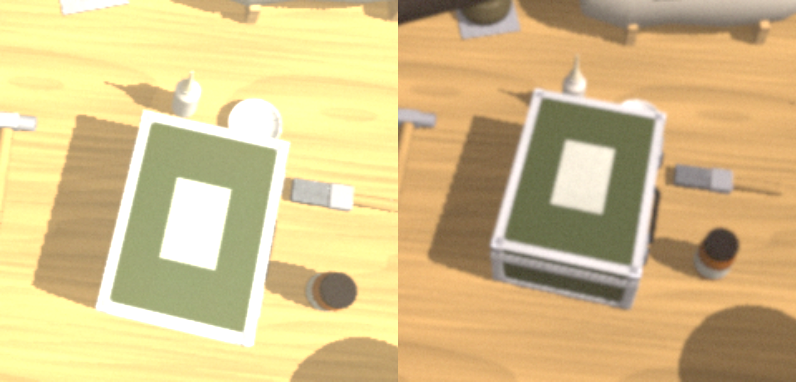

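Both views show the lid shut flat on the case, with its corners at left-picture (148,112), (287,142), (250,342) and (100,308). The glue, dish, brush, resin and hammer haven't moved, and the arm is clear.

```bash
python3 -c "
from bench import *
print(job_done())"
```

```text
the job is handed in; nothing more can be done
None
```

The flap is folded flat over the fossils and the lid is shut, in that order; the arm is clear, the bench items look undisturbed, and the job was handed in at about 17.6 s (the press to seat the flap peaked at about 66 N at the wrist).

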